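# Hang the clay mallet in its keyed ring holder

### The arm

A 6-joint arm with a two-finger parallel gripper is mounted at the origin on a cart in front of the work surface, level with it; the furniture and walls round the work are solid. World frame = base frame: x ahead of the robot, y to its left, z up, the work surface at z = 0. Lengths are in m, angles in rad, forces in N, time in s.
With the tool pointing down it reaches from about 0.275 to 0.75 m from the base axis. Payload 10.2 kg.
Tool frame: the origin (TCP) lies midway between the tips of the shut fingers; the grasp point (between the pads) lies 19 mm behind it (ctrl.grip_depth is the distance from the TCP to the grasp point, in m); z points along the fingers, y is the line along which they close (so a half turn about z gives the same grasp; the last joint's range is limited). The gripper opens to 85 mm and grips with 20 to 120 N. Pads are 22 mm wide; open, the fingers measure 114 mm over their backs; the gripper's body (76 mm by 85 mm) begins 54 mm behind the grasp point. The pads swing forward as they close: fully open they stand 13 mm farther back than shut.
Start: joints at [0.917, 0.313, 1.498, -0, 1.331, -0.223], TCP at [0.219, 0.477, 0.231] pointing down, gripper open.
Joint ranges: [-2.94, 2.94], [-0.97, 2.17], [0.19, 2.56], [-1.23, 4.37], [0.02, 3.11], [-2.88, 2.88]. Speed limits (rad/s): [2.39, 2.39, 3.01, 3.14, 3.14, 3.14].

### API

Orientations are given as a unit quaternion [w, x, y, z].
In Python, from station import ctrl gives the robot as it stands. The module is installed in compiled form; this text tells all that it offers.
- The arm moves only by the shell command python3 -m creep 'ROWS' [FORCE]. ROWS is JSON, a list of rows, each a list of 3 entries, a list of its own where there are three numbers: the shift along the tool's x, y, z in mm, then the turn about the tool's z in degrees, then the finger opening in mm, from 0 to 85.4. A call has 1 to 8 rows; each row is the pose to reach, as a shift and turn from the pose commanded when the call began, along the tool's axes at that moment; what a row does not reach only later rows make up. A row lasts 1/12 s, in which the tool goes at most 41.7 mm and 7.16 degrees, less where a joint would pass 70% of its speed; a pose out of reach is approached as far as the arm can. A call with a gripper value outside its range is refused whole. The fingers move at their own pace and stop on an object; FORCE is the grip in N (left out, the last holds). Time passes only in rows, so rows that repeat a pose let the fingers close. It gives the time, the measured TCP pose, the force, the opening and the grip force at its end, in the units of the state.
- ctrl.read_state(): the state, without advancing time (a new reading comes with each control period).
- ctrl.snapshot(name): name is "side" or "top" or "wrist"; returns the picture (420x560x3 uint8, red, green, blue); there is no depth.
- ctrl.get_calibration(name): a dict with "fx", "fy", "cx", "cy" (pixels), "k1" (the pictures are not rectified: a ray, as slopes to the right and down, at radius r is drawn at 1 + k1 r^2 times it, then the intrinsics apply), "world_from_camera" (4x4, takes a point from camera to world coordinates); the wrist camera has in their place "T_tool_cam" (4x4, takes a point from camera to tool coordinates, whose origin is the TCP and whose axes are the flange's). Camera axes: x right, y down, z forward; pixel columns grow to the right and rows downward; lengths in m; the calibration is good to about 2 mm. A picture is of the moment at which its call begins: read the wrist's pose just before it. get_calibration takes no time and is no camera call.
- ctrl.close_job(): hands the job in; it is judged then, once.
Trained networks look in the newest picture that a camera, given by its name, has taken for a name from the list of things; names that differ only in an ending like _2 or _b are one class to them, and where a whole thing is asked for, a point or a joint stands for the part that bears it (a point fixed in the world has none). Each returns a list of dicts, best first, with "conf" (0 to 1); they miss things now and then, are a little off and sometimes report something else, mostly with a low value. They report only what shows in the picture. A call takes as long as a camera call.
- ctrl.find_in(thing, camera): "box" ([left, top, right, bottom] as shares, 0 to 1, of the picture: columns of its width, rows of its height, round what is visible of it).
- ctrl.spot_point(thing, camera): "centre" ([column, row] as shares, 0 to 1, of the picture: columns of its width, rows of its height: a listed point, or the origin of a listed thing).
The state is a dict: "clock": time; "qpos": joint angles; "joint_vel": joint speeds; "joint_efforts": joint torques, N m; "tcp_pos": TCP position; "ee_rot": TCP orientation; "wrist_force": force on the tool from outside, world axes, zero at the start; "torque": the same for the moment, N m; "width": finger opening in m; "grasp_force": force on a finger pad.
Only numpy, scipy, OpenCV 4.12 (cv2) and the standard library are available. Lean on these libraries where they do the work, as an engineer would, in place of code of your own. Each camera call takes 0.05 s, during which the arm holds its last target. There are 200 camera calls.

### The job

Lift the wooden mallet out of the drying stand and lower it, handle first, down through the ring of the blue holder. Feel for the slot by turning the mallet, pressing only gently, until its head drops between the two brass cheeks and lies fully home; then let go, leaving the mallet hanging upright and the jar and the timer where they are.

Things in the scene. Friction and masses are not known exactly. Their poses are not given: they have to be found in the camera images.
- mallet_head (a point): Centre of the mallet's head: pale wooden block with two copper bands, 90 mm along its own y, 30 mm along its own x (the width to grip), 46 mm tall (own z, up). The mallet weighs about 220 g and stands handle down.
- mallet_seat (a point): Centre of the flat underside of the mallet's head, 23 mm below mallet_head, same axes. From here the handle runs straight down: dark wood, round, 22 mm across, 95 mm long; its last 10 mm taper to 12 mm across.
- stand_hole (a point): Centre of the hole's mouth on top of the wooden drying stand, 112 mm above the table; z up. The stand is fixed, 100 x 90 mm in plan; its hole is 33 mm wide and goes right through, so that the mallet's handle has play; the mallet's head rests flat on the top.
- ring_home (a point): On the ring's vertical axis at the floor of its slot, 115 mm above the table: the head's underside comes here when home. z up; fixed axes of the holder. The ring is a steel collar 69 mm across, bore 25 mm, open below. On it two brass cheeks 40 mm long, 8 mm high leave a slot 34 mm wide straight across the axis for the 30 mm wide head. A head out of line stays on the cheeks, 8 mm too high.
- holder: The fixed blue holder with its ring; origin on the table under the ring's axis; its post (top 110 mm high) stands 70 mm from that axis along x. The slot's direction is NOT measured: the collar is clamped fast, its slot anywhere from 0.25 to 1.45 rad counterclockwise (from above) of the holder's y axis; a centred head fits to about 0.08 rad. Over 50 N between mallet and holder, knocks included, is rough.
- jar: Loose white glaze jar with a black lid, 53 mm across, 62 mm tall, behind the holder (bystander); origin at the centre of its underside.
- kitchen_timer: Loose white and orange round timer, 64 mm across, 42 mm tall, behind the drying stand (bystander); origin at the centre of its underside.

How it is judged:
By the outcome, as a careful person would: the job done as asked, in the order asked, and still so for the second after the job is handed in, with the robot touching nothing.
It also fails if it takes over 72 s, if anything falls off the work surface, if the arm or the gripper's body presses on something with over 40 N, if the wrist force passes 120 N, or if a joint passes its speed limit or range.

## Working session

There is one attempt and no reset: what is moved stays moved. The work goes in short steps, Python scripts to look and compute and a shell command to move; the robot and the scene stay as the last step left them, time stands still between calls to the robot, and variables do not carry over. Pictures are saved under pics/ and viewed, at most 10 in all, crops included, and the job is handed in when it is done.

```bash
mkdir -p pics; cat > h.py <<'E'
import numpy as np, cv2
from station import ctrl
from scipy.spatial.transform import Rotation as R
def toolT():
    s=ctrl.read_state(); q=s['ee_rot']; T=np.eye(4)
    T[:3,:3]=R.from_quat([q[1],q[2],q[3],q[0]]).as_matrix(); T[:3,3]=s['tcp_pos']; return T
def cam(n,T=None):
    c=ctrl.get_calibration(n)
    W=np.array(c['world_from_camera']) if n!='wrist' else (toolT() if T is None else T)@np.array(c['T_tool_cam'])
    return c,W
def ray(n,u,v,T=None):
    c,W=cam(n,T); K=np.array([[c['fx'],0,c['cx']],[0,c['fy'],c['cy']],[0,0,1.]])
    p=cv2.undistortPoints(np.array([[[u,v]]],float),K,np.array([c['k1'],0,0,0,0.]))[0,0]
    d=W[:3,:3]@np.array([p[0],p[1],1]); return W[:3,3],d/np.linalg.norm(d)
def tri(rays):
    A=sum(np.eye(3)-np.outer(d,d) for o,d in rays); b=sum((np.eye(3)-np.outer(d,d))@o for o,d in rays)
    x=np.linalg.solve(A,b); return x,[np.linalg.norm((np.eye(3)-np.outer(d,d))@(x-o)) for o,d in rays]
def onz(r,z): o,d=r; return o+d*(z-o[2])/d[2]
def proj(n,X,T=None):
    c,W=cam(n,T); p=np.linalg.inv(W)@np.append(X,1); a=p[:2]/p[2]; a=a*(1+c['k1']*(a@a)); return np.array([c['fx']*a[0]+c['cx'],c['fy']*a[1]+c['cy']])
E
python3 - <<'E'
from h import *
ims=[]
for n in ['side','top','wrist']:
    im=ctrl.snapshot(n); cv2.imwrite(f'pics/{n}0.png',im[:,:,::-1])
T=toolT(); print(T.round(3))
for t in ['mallet_head','mallet_seat','stand_hole','ring_home','holder','jar','kitchen_timer']:
    rs=[]
    for n in ['side','top','wrist']:
        L=ctrl.spot_point(t,n)
        if L:
            b=L[0]; u,v=b['centre'][0]*560,b['centre'][1]*420; print(t,n,round(b['conf'],2),round(u),round(v))
            if b['conf']>.4: rs.append(ray(n,u,v,T))
    if len(rs)>1: x,e=tri(rs); print('   ',x.round(4),np.round(e,4))
print(ctrl.read_state()['clock'])
E
```

```text
[[-0.909  0.418 -0.001  0.219]
 [ 0.418  0.909 -0.001  0.477]
 [ 0.    -0.001 -1.     0.231]
 [ 0.     0.     0.     1.   ]]
mallet_head side 0.62 300 220
mallet_head top 0.84 231 235
    [0.5145 0.3228 0.1387] [0.0004 0.0004]
mallet_seat side 0.76 297 228
mallet_seat top 0.89 230 234
    [0.5188 0.325  0.1235] [0.0003 0.0003]
stand_hole side 0.85 299 236
stand_hole top 0.91 229 236
    [0.5169 0.3275 0.1085] [0.0008 0.0008]
ring_home side 0.67 300 189
ring_home top 0.57 329 241
    [0.5094 0.172  0.114 ] [0.0007 0.0007]
holder top 0.93 324 251
jar side 0.67 242 235
jar top 0.82 317 184
    [0.6311 0.1815 0.0077] [0. 0.]
kitchen_timer side 0.71 239 291
kitchen_timer top 0.83 223 183
    [0.6287 0.3505 0.0013] [0.003 0.003]
1.2
```

```bash
python3 - <<'E'
import cv2
t=cv2.imread('pics/top0.png')[160:290,180:400]; s=cv2.imread('pics/side0.png')
cv2.imwrite('pics/topc.png',cv2.resize(t,None,fx=3.6,fy=3.6,interpolation=cv2.INTER_CUBIC))
E
```

```text
(no output)
```

View pics/topc.png

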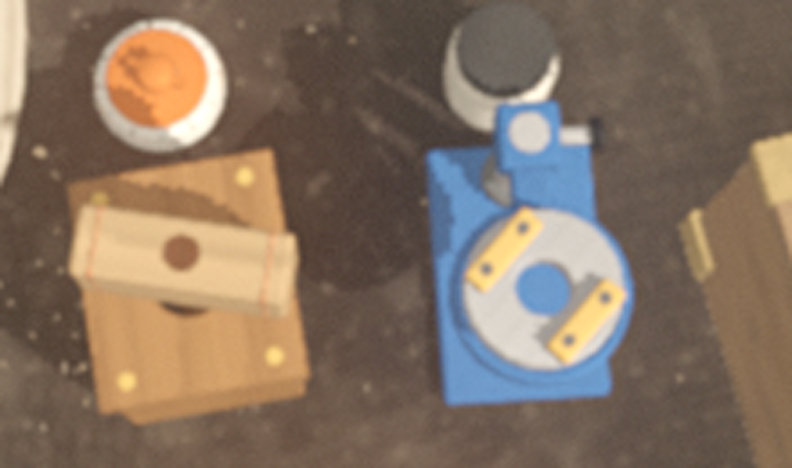

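View pics/side0.png

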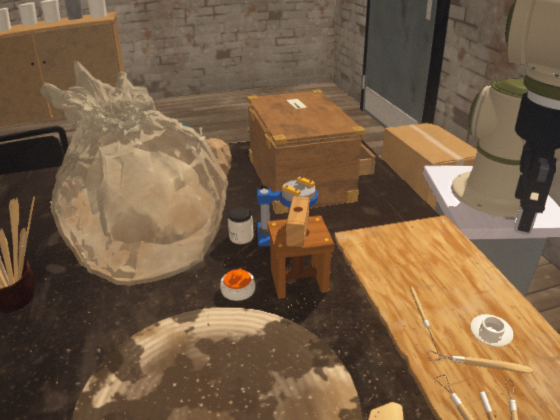

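The top view shows the mallet head at about pixel (230,232) with its long axis tilted slightly from world y. The ring is at about (331,240), and its brass cheeks run from lower left to upper right, about 0.8 rad ccw. I'll move over the mallet.

```bash
python3 -m creep '[[[-35,-2,-20],7,85],[[-75,-3,-40],14,85],[[-115,-5,-60],21,85],[[-155,-6,-80],28,85],[[-195,-8,-90],35,85],[[-235,-10,-100],42,85],[[-275,-12,-100],49,85],[[-300,-13,-100],56,85]]' && python3 -m creep '[[[0,0,0],7,85],[[0,0,0],14,85],[[0,0,0],17,85],[[0,0,0],17,85],[[0,0,0],17,85]]'; python3 - <<'E'
from h import *
print(np.array(ctrl.get_calibration('wrist')['T_tool_cam']).round(3))
T=toolT(); im=ctrl.snapshot('wrist'); cv2.imwrite('pics/w1.png',im[:,:,::-1]); np.save('T1.npy',T)
print(T.round(4))
for X in [[.517,.325,.135],[.509,.172,.115]]: print(proj('wrist',np.array(X)))
for t in ['mallet_head','mallet_seat','stand_hole','ring_home','jar']:
    print(t,[(round(b['conf'],2),np.round(np.array(b['centre'])*[560,420])) for b in ctrl.spot_point(t,'wrist')[:1]])
E
```

```text
clock: 1.87
tcp_pos: [0.489, 0.338, 0.3319]
ee_rot: [0.0, 0.65, 0.76, 0.001]
wrist_force: [-1.2, 0.9, -0.6]
width: 0.0851
grasp_force: 0.0
clock: 2.28
tcp_pos: [0.4864, 0.34, 0.3312]
ee_rot: [-0.0, 0.752, 0.659, -0.0]
wrist_force: [0.0, -1.1, 0.3]
width: 0.0848
grasp_force: 0.0
[[-0.002 -0.951 -0.31   0.079]
 [ 1.    -0.002  0.    -0.002]
 [-0.001 -0.31   0.951 -0.143]
 [ 0.     0.     0.     1.   ]]
[[ 1.317e-01  9.913e-01 -1.000e-04  4.864e-01]
 [ 9.913e-01 -1.317e-01 -1.000e-04  3.400e-01]
 [-1.000e-04 -1.000e-04 -1.000e+00  3.312e-01]
 [ 0.000e+00  0.000e+00  0.000e+00  1.000e+00]]
[305.40413568 191.59322681]
[309.9312312  302.27739726]
mallet_head []
mallet_seat [(0.86, array([302., 187.]))]
stand_hole [(0.95, array([302., 190.]))]
ring_home [(0.71, array([314., 307.]))]
jar [(0.57, array([381., 247.]))]
```

View pics/w1.png

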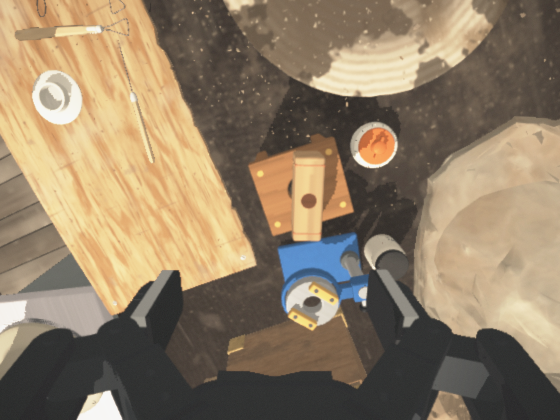

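The wrist view shows the mallet head at about (309,197), with its peg at (308,201). The ring bore is at (313,303), and the chest edge sits just beyond the ring. Next I'll triangulate these along with the chest corners.

```bash
python3 - <<'E'
from h import *
T=np.load('T1.npy')
def t(name,a,b): x,e=tri([ray('top',180+a[0]/3.6,160+a[1]/3.6),ray('wrist',*b,T)]); print(name,x.round(4),np.round(e,4)); return x
p=t('peg',(180,252),(308,201)); r=t('bore',(544,290),(313,303)); t('postTop',(530,131),(364,299)); 
t('chest a',(690,215),(237,340)); t('chest b',(775,150),(342,318))
# axes: head line (copper bands mid) in wrist at z=.158, slot cheek edges at z=.123
f=lambda u,v,z: onz(ray('wrist',u,v,T),z)
for (a,b,z,n) in [((309,160),(307,236),.158,'head'),((292,308),(315,325),.123,'cheek1'),((312,286),(334,299),.123,'cheek2')]:
    d=f(*b,z)-f(*a,z); print(n,'ccw of y',np.arctan2(-d[0],d[1]).round(3), np.linalg.norm(d).round(4),f(*a,z).round(3),f(*b,z).round(3))
print(onz(ray('top',*(180+180/3.6,160+252/3.6)),.158).round(4),onz(ray('wrist',308,201,T),.158).round(4))
im=cv2.imread('pics/w1.png'); 
cv2.imwrite('pics/w1c.png',cv2.resize(im[140:370,220:400],None,fx=2.6,fy=2.6,interpolation=cv2.INTER_CUBIC))
E
```

```text
peg [0.5176 0.3224 0.1632] [0.0008 0.0008]
bore [0.5124 0.169  0.1129] [0.0006 0.0006]
postTop [0.5772 0.1758 0.1279] [0.0014 0.0014]
chest a [0.4743 0.1604 0.2149] [0.0606 0.0606]
chest b [ 0.5839  0.044  -0.0041] [0.0176 0.0176]
head ccw of y 3.014 0.0802 [0.522 0.363 0.158] [0.512 0.283 0.158]
cheek1 ccw of y -2.416 0.0401 [0.485 0.172 0.123] [0.512 0.142 0.123]
cheek2 ccw of y -2.29 0.0342 [0.514 0.201 0.123] [0.539 0.178 0.123]
[0.5193 0.3227 0.158 ] [0.5171 0.3211 0.158 ]
```

View pics/w1c.png

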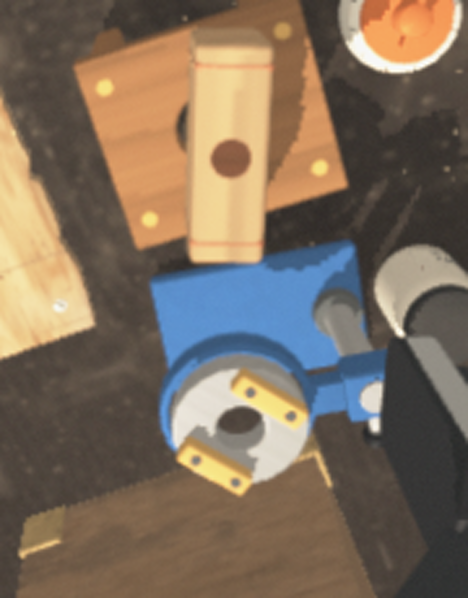

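```bash
python3 - <<'E'
import cv2
t=cv2.imread('pics/top0.png')[150:350,300:500]
cv2.imwrite('pics/topd.png',cv2.resize(t,None,fx=3,fy=3,interpolation=cv2.INTER_CUBIC))
E
```

```text
(no output)
```

View pics/topd.png

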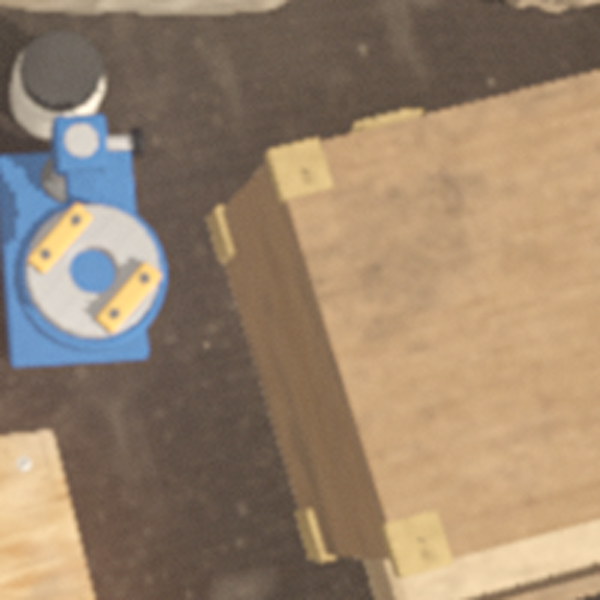

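```bash
python3 - <<'E'
from h import *
for a in [(208,212),(310,558)]: print('bot',onz(ray('top',300+a[0]/3,150+a[1]/3),0).round(3))
for h in [.1,.15,.2,.25]: print(h,[onz(ray('top',300+a[0]/3,150+a[1]/3),h).round(3)[:2] for a in [(268,150),(390,575)]])
E
```

```text
bot [0.566 0.089 0.   ]
bot [0.367 0.037 0.   ]
0.1 [array([0.58 , 0.074]), array([0.36, 0.02])]
0.15 [array([0.568, 0.084]), array([0.361, 0.034])]
0.2 [array([0.557, 0.095]), array([0.363, 0.048])]
0.25 [array([0.545, 0.106]), array([0.364, 0.062])]
```

The chest is about 0.165 m high. Its face is about 0.09 m from the ring axis, so the gripper clears it. The head axis already matches tool x to within a degree. I'll go in partway and check.

```bash
python3 -m creep '[[[-7,17,35],0,85],[[-13,33,70],0,85],[[-13,33,105],0,85],[[-13,33,125],0,85],[[-13,33,131],0,85],[[-13,33,131],0,85],[[-13,33,131],0,85]]'; python3 - <<'E'
from h import *
T=toolT(); im=ctrl.snapshot('wrist'); cv2.imwrite('pics/w2.png',im[:,:,::-1]); np.save('T2.npy',T)
print(T.round(4)); print(proj('wrist',np.array([.5175,.3225,.158])),proj('wrist',np.array([.5125,.169,.115])))
for t in ['mallet_head','mallet_seat','ring_home']:
    print(t,[(round(b['conf'],2),np.round(np.array(b['centre'])*[560,420])) for b in ctrl.spot_point(t,'wrist')[:1]])
E
```

```text
clock: 3.17
tcp_pos: [0.5178, 0.323, 0.2019]
ee_rot: [0.0, 0.753, 0.658, 0.001]
wrist_force: [0.7, 0.4, 0.8]
width: 0.0851
grasp_force: 0.0
[[ 1.333e-01  9.911e-01  2.100e-03  5.178e-01]
 [ 9.911e-01 -1.333e-01  8.000e-04  3.230e-01]
 [ 1.100e-03  2.000e-03 -1.000e+00  2.019e-01]
 [ 0.000e+00  0.000e+00  0.000e+00  1.000e+00]]
[275.65765706 238.09995192] [292.32116929 374.44851364]
mallet_head [(0.77, array([277., 227.]))]
mallet_seat [(0.16, array([295., 377.]))]
ring_home [(0.82, array([293., 378.]))]
```

View pics/w2.png

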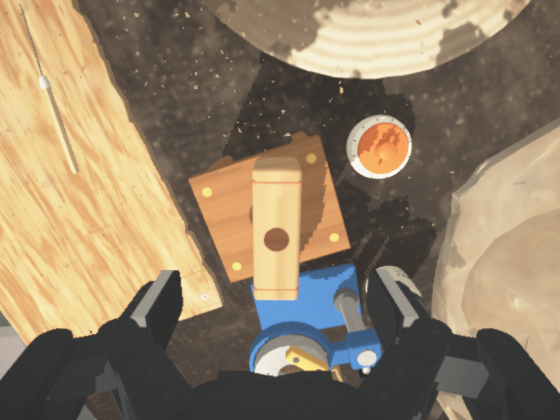

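The peg is at (276,239) and was predicted at (275.7,238.1). The head edges are vertical in the image, so position and yaw are good. I'll descend and grip.

```bash
python3 -m creep '[[[0,0,30],0,85],[[0,0,55],0,85],[[0,0,70],0,85],[[0,0,77],0,85],[[0,0,77],0,85],[[0,0,77],0,60],[[0,0,77],0,40],[[0,0,77],0,32]]' 40 && python3 -m creep '[[[0,0,0],0,20],[[0,0,0],0,20],[[0,0,0],0,20],[[0,0,0],0,20]]' 40 && python3 -m creep '[[[0,0,0],0,20],[[0,0,0],0,20],[[0,0,-5],0,20],[[0,0,-10],0,20]]' 60
```

```text
clock: 4.03
tcp_pos: [0.518, 0.3229, 0.1247]
ee_rot: [0.0, 0.753, 0.658, 0.001]
wrist_force: [-1.0, -0.1, -0.0]
width: 0.0511
grasp_force: 0.0
clock: 4.37
tcp_pos: [0.5178, 0.3228, 0.1242]
ee_rot: [0.0, 0.753, 0.658, 0.001]
wrist_force: [-0.4, -0.2, 6.5]
width: 0.0294
grasp_force: 40.6
clock: 4.7
tcp_pos: [0.517, 0.3225, 0.133]
ee_rot: [-0.0, 0.753, 0.658, -0.001]
wrist_force: [0.3, 0.0, -1.4]
width: 0.0295
grasp_force: 59.3
```

```bash
python3 -m creep '[[[0,0,-20],0,20],[[0,0,-45],0,20],[[0,0,-75],0,20],[[0,0,-100],0,20],[[0,0,-115],0,20],[[0,0,-120],0,20],[[0,0,-120],0,20],[[0,0,-120],0,20]]'; python3 - <<'E'
from h import *
T=toolT(); im=ctrl.snapshot('wrist'); np.save('T3.npy',T); cv2.imwrite('pics/w3.png',im[:,:,::-1])
print(T.round(4)); print(proj('wrist',T[:3,3]+[0,0,.033])); 
S=ctrl.snapshot('side'); t=ctrl.snapshot('top')
cv2.imwrite('pics/s3.png',S[:,:,::-1]);cv2.imwrite('pics/t3.png',t[:,:,::-1])
print(proj('side',T[:3,3]),proj('top',T[:3,3]))
r=[]
for n in ['top','side','wrist']:
    L=ctrl.spot_point('mallet_seat',n); print(n,[(round(b['conf'],2),np.round(np.array(b['centre'])*[560,420])) for b in L[:1]])
a=cv2.resize(im[150:350,180:380],None,fx=3,fy=3)[:600,:400]
p=proj('side',T[:3,3]).astype(int)
b=cv2.resize(S[p[1]-60:p[1]+90,p[0]-50:p[0]+50],None,fx=4,fy=4)
cv2.imwrite('pics/c3.png',np.hstack([cv2.resize(im[150:350,210:343],(400,600)),b])[:,:,::-1])
E
```

```text
clock: 5.37
tcp_pos: [0.517, 0.3225, 0.2521]
ee_rot: [-0.0, 0.753, 0.658, -0.001]
wrist_force: [-0.6, 0.5, -1.6]
width: 0.0295
grasp_force: 59.5
[[ 1.337e-01  9.910e-01 -1.900e-03  5.170e-01]
 [ 9.910e-01 -1.337e-01 -7.000e-04  3.225e-01]
 [-1.000e-03 -1.700e-03 -1.000e+00  2.521e-01]
 [ 0.000e+00  0.000e+00  0.000e+00  1.000e+00]]
[278.01874849 312.77610349]
[298.68252409 159.55743214] [224.26477991 219.19450216]
top [(0.77, array([225., 221.]))]
side [(0.81, array([300., 164.]))]
wrist []
```

View pics/c3.png

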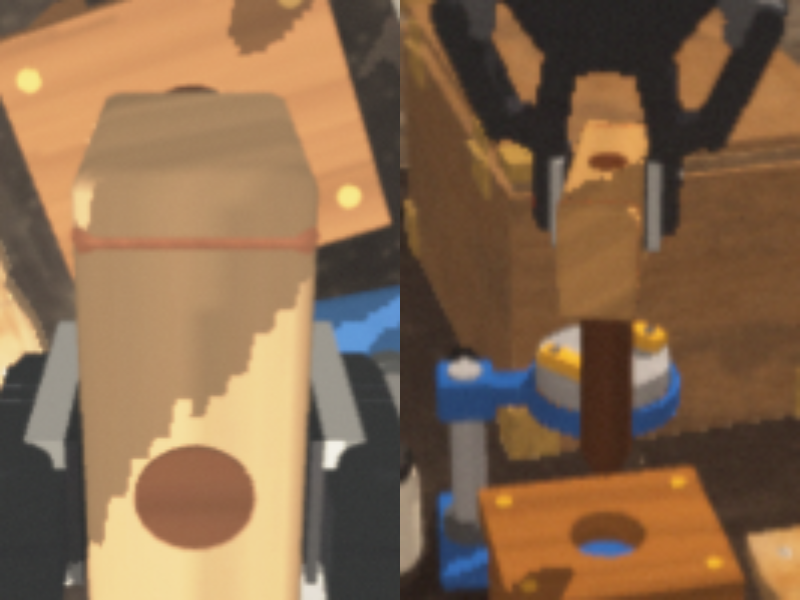

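The mallet hangs upright, with the peg within about 1 mm of the tool axis. Next I'll refine the ring axis with model overlays on the three earlier pictures.

```bash
python3 - <<'E'
from h import *
T1=np.load('T1.npy'); c=np.array([.5125,.169]); out=[]
for n,f,T in [('top','top0',None),('wrist','w1',T1),('side','side0',None)]:
    im=cv2.imread(f'pics/{f}.png'); u,v=proj(n,np.array([*c,.115]),T); x0,y0=int(u)-25,int(v)-28
    k=5.3 if n!='wrist' else 5.3
    p=cv2.resize(im[y0:y0+56,x0:x0+50],None,fx=k,fy=k,interpolation=cv2.INTER_CUBIC)
    for r,col in [(.0345,(0,0,255)),(.0125,(255,0,255))]:
        q=np.array([proj(n,np.array([c[0]+r*np.cos(a),c[1]+r*np.sin(a),.115]),T) for a in np.linspace(0,6.283,60)])
        cv2.polylines(p,[(((q-[x0,y0])+.5)*k-.5).astype(int)],True,col,1)
    # slot lines at z=.123, angle .80 ccw of world y
    for a in [.8]:
        d=np.array([-np.sin(a),np.cos(a)]); m=np.array([np.cos(a),np.sin(a)])
        for s in (-1,1):
            q=np.array([proj(n,np.array([*(c+m*s*.017+d*t),.123]),T) for t in (-.02,.02)]); q=(((q-[x0,y0])+.5)*k-.5).astype(int)
            cv2.line(p,tuple(map(int,q[0])),tuple(map(int,q[1])),(0,255,0),1)
    out.append(p); print(n,'px/m x,y',[(proj(n,np.array([*(c+e),.115]),T)-[u,v]).round(1)*1 for e in ([.01,0],[0,.01])])
print([o.shape for o in out]); cv2.imwrite('pics/ov.png',np.hstack(out))
E
```

```text
top px/m x,y [array([-0.1, -6.4]), array([-6.5, -0.1])]
wrist px/m x,y [array([ 7.7, -0.9]), array([-0.7, -6.6])]
side px/m x,y [array([-4.9,  0. ]), array([0.1, 2.4])]
[(297, 265, 3), (297, 265, 3), (297, 265, 3)]
```

View pics/ov.png

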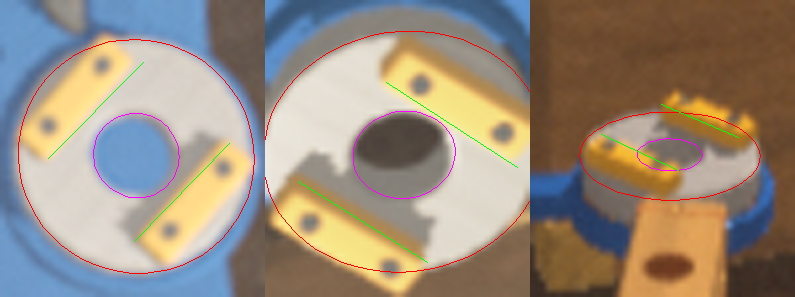

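The overlay fits: ring axis at about (0.5125, 0.169), slot at about 0.8–0.84 rad from world y. I'll carry the mallet over, turned about 10° short of the slot so that it can be felt for.

```bash
python3 -m creep '[[[-12,1,-2],-4,20],[[-35,4,-2],-10,20],[[-62,7,-2],-16,20],[[-90,9,-2],-22,20],[[-115,12,-2],-28,20],[[-135,14,-2],-34,20],[[-148,15,-2],-40,20],[[-152,15,-2],-45,20]]' && python3 -m creep '[[[0,0,0],0,20],[[0,0,0],0,20],[[0,0,0],0,20]]'; python3 - <<'E'
from h import *
T=toolT(); print(T.round(4)); a=np.arctan2(-T[0,0],T[1,0]); print('yaw',a)
S=ctrl.snapshot('side'); cv2.imwrite('pics/s4.png',S[:,:,::-1]); t=ctrl.snapshot('top'); cv2.imwrite('pics/t4.png',t[:,:,::-1])
w=np.array([.5125,.169])+.0009*T[:2,0]-T[:2,3]; print('shift tool mm',(T[:2,:2].T@w*1000).round(2))
u,v=proj('side',np.array([.5125,.169,.115])).astype(int)
k=6; x0,y0=u-45,v-65; p=cv2.resize(S[y0:y0+90,x0:x0+90],None,fx=k,fy=k,interpolation=cv2.INTER_CUBIC)[:,:,::-1].copy()
ax=T[:2,3]-.0009*T[:2,0]; zt=T[2,3]-.108
for X in ([*ax,zt],[*ax,zt+.095],[.5125,.169,.115]):
    q=((proj('side',np.array(X))-[x0,y0]+.5)*k).astype(int); cv2.circle(p,tuple(map(int,q)),3,(0,255,0),-1)
cv2.imwrite('pics/c4.png',p)
E
```

```text
clock: 6.33
tcp_pos: [0.5119, 0.1681, 0.2552]
ee_rot: [0.0, 0.442, 0.897, -0.0]
wrist_force: [-0.3, 0.6, -1.3]
width: 0.0295
grasp_force: 59.6
clock: 6.58
tcp_pos: [0.5119, 0.1704, 0.2552]
ee_rot: [-0.0, 0.445, 0.896, 0.0]
wrist_force: [-0.9, -0.7, -2.0]
width: 0.0291
grasp_force: 59.6
[[-6.045e-01  7.966e-01 -2.000e-04  5.119e-01]
 [ 7.966e-01  6.045e-01  1.000e-04  1.704e-01]
 [ 2.000e-04 -0.000e+00 -1.000e+00  2.552e-01]
 [ 0.000e+00  0.000e+00  0.000e+00  1.000e+00]]
yaw 0.6491791103712727
shift tool mm [-0.62 -0.38]
```

View pics/c4.png

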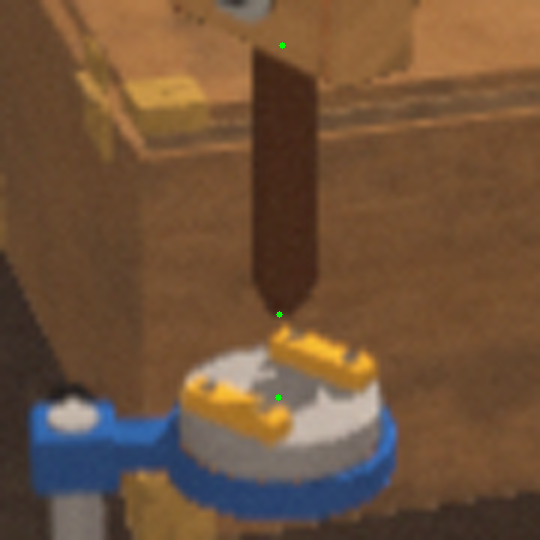

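The handle (col ~285) lines up with the ring (col ~283) in the side view, to within 1 mm. I'll apply a 1 mm correction and lower gently, watching the force.

```bash
python3 -m creep '[[[-1,0,6],0,20],[[-1,0,14],0,20],[[-1,0,22],0,20],[[-1,0,28],0,20],[[-1,0,34],0,20],[[-1,0,40],0,20],[[-1,0,40],0,20]]'
```

```text
clock: 7.27
tcp_pos: [0.512, 0.1692, 0.2139]
ee_rot: [-0.001, 0.444, 0.896, -0.001]
wrist_force: [-0.6, -0.9, -2.1]
width: 0.0294
grasp_force: 59.5
```

```bash
python3 -m creep '[[[0,0,3],0,20],[[0,0,6],0,20],[[0,0,10],0,20],[[0,0,14],0,20],[[0,0,14],0,20]]'
```

```text
clock: 7.68
tcp_pos: [0.5122, 0.1692, 0.2004]
ee_rot: [-0.001, 0.444, 0.896, -0.0]
wrist_force: [0.0, 0.5, -2.3]
width: 0.029
grasp_force: 59.5
```

No lateral force, and the handle is in the bore. Carrying on down.

```bash
python3 -m creep '[[[0,0,4],0,20],[[0,0,10],0,20],[[0,0,16],0,20],[[0,0,22],0,20],[[0,0,28],0,20],[[0,0,34],0,20],[[0,0,38],0,20],[[0,0,38],0,20]]'
```

```text
clock: 8.35
tcp_pos: [0.5121, 0.1692, 0.1622]
ee_rot: [-0.001, 0.444, 0.896, -0.0]
wrist_force: [-0.2, 0.1, -1.9]
width: 0.0294
grasp_force: 59.6
```

```bash
python3 -m creep '[[[0,0,4],0,20],[[0,0,8],0,20],[[0,0,12],0,20],[[0,0,16],0,20],[[0,0,19],0,20],[[0,0,21],0,20],[[0,0,21],0,20]]'
```

```text
clock: 8.93
tcp_pos: [0.5124, 0.1692, 0.1418]
ee_rot: [-0.0, 0.444, 0.896, -0.0]
wrist_force: [0.3, -0.4, -1.5]
width: 0.0292
grasp_force: 59.6
```

Now the touch, in small steps of about 1 mm.

```bash
python3 -m creep '[[[0,0,1],0,20],[[0,0,2],0,20],[[0,0,3],0,20],[[0,0,4],0,20],[[0,0,4],0,20]]'
```

```text
clock: 9.35
tcp_pos: [0.5125, 0.1692, 0.1381]
ee_rot: [-0.0, 0.444, 0.896, -0.0]
wrist_force: [0.6, -1.2, -1.1]
width: 0.0293
grasp_force: 59.6
```

```bash
python3 -m creep '[[[0,0,1],0,20],[[0,0,1],0,20],[[0,0,1],0,20]]'
```

```text
clock: 9.6
tcp_pos: [0.5125, 0.1692, 0.1373]
ee_rot: [-0.0, 0.444, 0.896, -0.0]
wrist_force: [-0.6, 0.4, -2.0]
width: 0.0295
grasp_force: 59.6
```

```bash
python3 -m creep '[[[0,0,1],0,20],[[0,0,1],0,20],[[0,0,1],0,20]]'
```

```text
clock: 9.85
tcp_pos: [0.5125, 0.1692, 0.1362]
ee_rot: [-0.0, 0.444, 0.896, -0.0]
wrist_force: [1.0, -0.1, -1.3]
width: 0.0294
grasp_force: 59.6
```

```bash
python3 -m creep '[[[0,0,0.6],0,20],[[0,0,0.6],0,20],[[0,0,0.6],0,20]]'
```

```text
clock: 10.1
tcp_pos: [0.5125, 0.1692, 0.1357]
ee_rot: [-0.0, 0.444, 0.896, -0.0]
wrist_force: [-0.3, 0.3, -1.7]
width: 0.0292
grasp_force: 59.6
```

```bash
python3 -m creep '[[[0,0,0.6],0,20],[[0,0,0.6],0,20],[[0,0,0.6],0,20]]'
```

```text
clock: 10.35
tcp_pos: [0.5126, 0.1692, 0.1352]
ee_rot: [0.0, 0.444, 0.896, 0.0]
wrist_force: [0.4, -0.1, -1.0]
width: 0.0289
grasp_force: 59.8
```

```bash
python3 -m creep '[[[0,0,0.6],0,20],[[0,0,0.6],0,20],[[0,0,0.6],0,20]]'
```

```text
clock: 10.6
tcp_pos: [0.5127, 0.1692, 0.135]
ee_rot: [0.0, 0.444, 0.896, 0.0]
wrist_force: [-1.8, -0.2, 5.1]
width: 0.0292
grasp_force: 60.6
```

```bash
python3 -m creep '[[[0,0,0.6],0,20],[[0,0,0.6],0,20],[[0,0,0.6],0,20]]'
```

```text
clock: 10.85
tcp_pos: [0.5127, 0.1692, 0.1349]
ee_rot: [0.0, 0.444, 0.896, 0.0]
wrist_force: [-4.2, -0.1, 9.6]
width: 0.0292
grasp_force: 61.4
```

The head touched the cheeks at TCP z = 0.135 with about 11 N. Now I'll turn ccw and feel for the slot.

```bash
python3 -m creep '[[[0,0,0],-1,20],[[0,0,0],-2,20],[[0,0,0],-3,20],[[0,0,0],-4,20],[[0,0,0],-4,20]]'
```

```text
clock: 11.27
tcp_pos: [0.5127, 0.1692, 0.1345]
ee_rot: [0.0, 0.412, 0.911, 0.0]
wrist_force: [-1.5, -0.4, 5.9]
width: 0.0296
grasp_force: 60.6
```

```bash
python3 -m creep '[[[0,0,0],-1,20],[[0,0,0],-2,20],[[0,0,0],-2,20]]'
```

```text
clock: 11.52
tcp_pos: [0.5122, 0.1692, 0.1342]
ee_rot: [-0.0, 0.396, 0.918, -0.0]
wrist_force: [-4.7, -0.8, 5.8]
width: 0.0292
grasp_force: 60.6
```

```bash
python3 -m creep '[[[0,0,0],-1,20],[[0,0,0],-1.5,20],[[0,0,0],-1.5,20]]'
```

```text
clock: 11.77
tcp_pos: [0.5125, 0.1692, 0.1336]
ee_rot: [-0.0, 0.384, 0.923, 0.0]
wrist_force: [-0.1, 0.7, -1.3]
width: 0.0294
grasp_force: 59.6
```

The upward force vanished at yaw ≈ 0.78, so the head is entering the slot. I'll turn 2° towards the centre while lowering.

```bash
python3 -m creep '[[[0,0,0],-1,20],[[0,0,0.5],-2,20],[[0,0,1],-2,20],[[0,0,1.5],-2,20],[[0,0,1.5],-2,20]]'
```

```text
clock: 12.18
tcp_pos: [0.5125, 0.1692, 0.1322]
ee_rot: [-0.0, 0.368, 0.93, -0.0]
wrist_force: [-0.2, -0.7, -1.9]
width: 0.0292
grasp_force: 59.6
```

```bash
python3 -m creep '[[[0,0,0.5],0,20],[[0,0,1],0,20],[[0,0,1.5],0,20],[[0,0,2],0,20],[[0,0,2],0,20]]'
```

```text
clock: 12.6
tcp_pos: [0.5125, 0.1692, 0.1303]
ee_rot: [-0.0, 0.368, 0.93, -0.0]
wrist_force: [-0.4, 0.4, -1.7]
width: 0.0294
grasp_force: 59.6
```

```bash
python3 -m creep '[[[0,0,0.5],0,20],[[0,0,1],0,20],[[0,0,1.5],0,20],[[0,0,2],0,20],[[0,0,2],0,20]]'
```

```text
clock: 13.02
tcp_pos: [0.5125, 0.1692, 0.1283]
ee_rot: [-0.0, 0.368, 0.93, -0.0]
wrist_force: [-0.2, -0.5, -2.3]
width: 0.0294
grasp_force: 59.6
```

```bash
python3 -m creep '[[[0,0,0.5],0,20],[[0,0,1],0,20],[[0,0,1],0,20]]'
```

```text
clock: 13.27
tcp_pos: [0.5125, 0.1692, 0.1273]
ee_rot: [-0.0, 0.368, 0.93, -0.0]
wrist_force: [0.0, -1.0, -1.1]
width: 0.029
grasp_force: 59.6
```

```bash
python3 -m creep '[[[0,0,0.5],0,20],[[0,0,0.5],0,20],[[0,0,0.5],0,20]]'
```

```text
clock: 13.52
tcp_pos: [0.5125, 0.1692, 0.1272]
ee_rot: [0.0, 0.368, 0.93, 0.0]
wrist_force: [-1.4, -0.9, 2.2]
width: 0.0294
grasp_force: 60.1
```

It is home: contact at z = 0.1272, 8 mm below the cheek contact. Now I'll release and withdraw.

```bash
python3 -m creep '[[[0,0,0],0,40],[[0,0,0],0,50],[[0,0,0],0,60],[[0,0,0],0,70],[[0,0,0],0,80],[[0,0,0],0,80],[[0,0,0],0,80]]' 20 && python3 -m creep '[[[0,0,-10],0,80],[[0,0,-25],0,80],[[0,0,-45],0,80],[[0,0,-70],0,80],[[0,0,-95],0,80],[[0,0,-110],0,80],[[0,0,-110],0,80]]'; python3 - <<'E'
from h import *
im=ctrl.snapshot('wrist'); S=ctrl.snapshot('side'); t=ctrl.snapshot('top')
for n in ['side','top','wrist']:
  for k in ['mallet_seat','mallet_head','jar','kitchen_timer']:
    print(n,k,[(round(b['conf'],2),np.round(np.array(b['centre'])*[560,420])) for b in ctrl.spot_point(k,n)[:1]])
print(proj('side',np.array([.5125,.169,.138])),proj('wrist',np.array([.5125,.169,.161])))
print(ctrl.read_state()['clock'])
u,v=290,190
a=cv2.resize(S[130:270,220:360],(560,560),interpolation=cv2.INTER_CUBIC); cv2.imwrite('pics/s5.png',a[:,:,::-1])
E
```

```text
clock: 14.1
tcp_pos: [0.5125, 0.1692, 0.1269]
ee_rot: [0.0, 0.368, 0.93, -0.0]
wrist_force: [-0.2, 0.5, -0.1]
width: 0.0802
grasp_force: 0.0
clock: 14.68
tcp_pos: [0.5137, 0.1694, 0.2411]
ee_rot: [0.003, 0.368, 0.93, 0.002]
wrist_force: [0.1, -0.9, 0.4]
width: 0.0798
grasp_force: 0.0
side mallet_seat [(0.61, array([298., 186.]))]
side mallet_head [(0.58, array([299., 175.]))]
side jar [(0.91, array([241., 235.]))]
side kitchen_timer [(0.67, array([237., 290.]))]
top mallet_seat []
top mallet_head []
top jar []
top kitchen_timer [(0.77, array([222., 185.]))]
wrist mallet_seat []
wrist mallet_head [(0.95, array([272., 208.]))]
wrist jar [(0.61, array([344., 232.]))]
wrist kitchen_timer [(0.87, array([452., 141.]))]
[298.06716755 177.75172736] [275.79225762 221.84767629]
15.4333
```

View pics/s5.png

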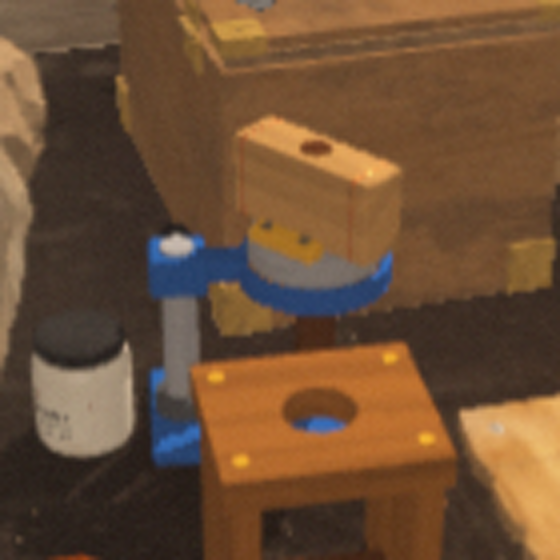

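The side view shows the head seated between the brass cheeks, with the cheek standing against its face around (285,240). The handle hangs through the ring at (315,335). The jar and timer haven't moved and the gripper is clear, so I'm handing in.

```bash
python3 -c "
from station import ctrl; print(ctrl.close_job())"
```

```text
the job is handed in; nothing more can be done
None
```

The mallet hangs upright through the blue ring with its head fully home between the brass cheeks, the gripper is clear, the jar and timer were not disturbed, and the job is handed in at about 15.5 s on the robot's clock.

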